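# Hold a spring clip open round the recipe card

### The job

The red spring clip is parked on the front rim of the wooden recipe box. Squeeze its two levers together so that its jaws spread, lift it off the box, and bring it down over the middle of the top edge of the recipe card that stands upright in the dark wooden block, so that the card's edge is well inside the jaws. Finish still holding the clip there, squeezed wide open and square to the card, with both jaws clear of the card, so that the second card can be slipped in behind the first; do not let go, and leave the block, the box, the yellow clip and the other things where they stand.

Things in the scene. Friction and masses are not known exactly. Their poses are not given: they have to be found in the camera images.
- recipe_box: Open wooden recipe box, 120 mm (its x) by 200 mm (its y) by 75 mm high, 1.2 kg, index cards filed in its back half, their tabs up to 11 mm above the rim. Origin: centre of its underside. The two clips sit on its front wall (at x = -57 mm in its frame; 6 mm thick, rim at z = 75 mm).
- red_clip: Red plastic spring clip, loose, 65 g, levers up, jaws down, astride the box's front rim: two halves hinged on a pin. This is the +x half. Origin: on the pin's axis = y axis, 6 mm above the rim; as parked z is up and x across the clip (levers squeeze and jaws spread along it). Jaws: 36 mm wide, to 36 mm below the pin. A 6 mm radius barrel round the pin is the throat's floor and sits on the rim.
- red_clip_lever_a (a point): Outer top end, at mid width, of the red clip's lever on its +x half: 26 mm to the side of and 47 mm above the pin as parked. Levers are 28 mm wide and splay up from the pin, 51 mm apart outside at the top as parked, about 27 mm when fully squeezed. Squeeze across x near the tops: about 6 N at first, 10 N at full, then a stop.
- red_clip_lever_b (a point): The same point of the opposite lever.
- red_clip_jaw (a joint): How far the red clip is spread, rad: 0 as parked on the 6 mm rim, -0.2 with jaws shut on nothing, 0.5 fully squeezed (stop): then each half has turned 0.25, the jaw tips are 24 mm apart and 34 mm below the pin. A spring closes it.
- red_clip_tip_a (a point): Inner lower edge, at mid width, of the red clip's jaw on its +x half: 3 mm to the side of and 36 mm below the pin as parked.
- red_clip_tip_b (a point): The same point of the opposite jaw.
- card_stand: Dark wooden block, 60 mm (its x) by 165 mm (its y) by 27 mm high, with a recipe card wedged upright in its slot; loose, 0.6 kg in all. The card is cream with a blue band, 148 mm long (y), 3 mm thick (x), in the plane x = 0, its top edge 120 mm above the block's underside. Origin: centre of the block's underside.
- card_edge (a point): Middle of the card's top edge; axes as the block's (x through the card, y along the edge, z up).
- second_card: The second card, 148 x 108 x 3 mm, lying flat on the worktop, where it stays. Origin: centre of its underside.
- yellow_clip: Yellow spring clip like the red one, also parked on the front rim, 100 mm from it; which of the two is at the left varies. Leave it. Origin: on its pin.
- salt_shaker: Glass salt shaker, 42 mm across, 74 mm high. Origin: centre of its underside. Leave it.
- egg_cup: Cream egg cup, 49 mm across, 60 mm high. Origin: centre of its underside. Leave it.
There are look-alikes about, which are no part of the job. What is shaped like the red_clip but purple is not meant.

How it is judged:
By the outcome, as a careful person would: the job done as asked, in the order asked, and still so for the second after the job is handed in, while the arm keeps its last pose, push and grip.
It also fails if it takes over 38 s, if anything falls off the work surface, if the arm or the gripper's body presses on something with over 40 N, if the wrist force passes 120 N, or if a joint passes its speed limit or range.

### The arm

A 7-joint arm with a two-finger parallel gripper is mounted at the origin on a cart in front of the work surface, level with it; the furniture and walls round the work are solid. World frame = base frame: x ahead of the robot, y to its left, z up, the work surface at z = 0. Lengths are in m, angles in rad, forces in N, time in s.
With the tool pointing down it reaches from about 0.4 to 0.875 m from the base axis. Payload 6.5 kg.
Tool frame: the origin (TCP) lies at the very end of the fingers, on their centre line; the grasp point (between the pads) lies ctrl.hold_point_z behind it (ctrl.hold_point_z is the distance from the TCP to the grasp point, in m); z points along the fingers, y is the line along which they close (so a half turn about z gives the same grasp; the last joint's range is limited). The gripper opens to 85 mm and grips with 20 to 120 N. Pads are 22 mm wide; open, the fingers measure 114 mm over their backs; the gripper's body (76 mm by 85 mm) begins 54 mm behind the grasp point. The pads swing forward as they close: fully open they stand 13 mm farther back than shut.
Start: joints at [-1.385, 0.536, -0.004, 1.538, 0.003, 1.067, -0.071], TCP at [0.162, 0.629, 0.231] pointing down, gripper open.
Joint ranges: [-2.7, 2.7], [-0.37, 2.16], [-1.27, 1.26], [0.24, 2.4], [-1.31, 4.45], [0.19, 1.91], [-2.76, 2.76]. Speed limits (rad/s): [2.39, 2.39, 3.14, 3.14, 3.14, 3.14, 3.14].

### API

Orientations are given as a 3x3 rotation matrix whose columns are the frame's x, y, z axes.
In Python, from plant import ctrl, grab_frame, get_calibration, finder gives the robot as it stands.
- The arm moves only by the tool jog_arm, never from a script. Its argument "rows" is text: rows parted by semicolons, each of 7 numbers parted by spaces: the turn, a rotation vector about the tool's x, y, z in degrees, then the shift along the tool's x, y, z in cm, then the opening in per cent of the stroke, from 0 (shut) to 100 (fully open). In form: rx ry rz tx ty tz grip; .... A call has exactly 5 rows; each row shifts and turns the commanded pose from where the row before left it, along the tool's axes as they then stand; what a row does not reach is not made up. A row lasts 1/12 s, in which the tool goes at most 41.7 mm and 7.16 degrees, less where a joint would pass 70% of its speed; a pose out of reach is approached as far as the arm can. A call is refused whole if a number of a shift passes 4.17 or a number of a turn 7.16, either way. A call with a gripper value outside its range is refused whole. The fingers move at their own pace and stop on an object; "force" is the grip in N (left out, the last holds). Time passes only in rows, so rows that do not move let the fingers close, or fill a call up. It gives the time, the measured TCP pose, the force, the opening and the grip force at its end, in the units of the state.
- ctrl.get_state(): the state, without advancing time (a new reading comes with each control period).
- grab_frame(name): name is "scene" or "side" or "wrist"; returns the picture (384x512x3 uint8, red, green, blue); there is no depth.
- get_calibration(name): a dict with "camera_matrix" (3x3 intrinsics, pixels), "xyz" and "orientation" of the camera in the world. Camera axes: x right, y down, z forward; pixel columns grow to the right and rows downward; lengths in m; the calibration is good to about 2 mm. The wrist camera is an equidistant fisheye: a pixel r from the principal point sees the ray r / f radians off the axis. A picture is of the moment at which its call begins: read the wrist's pose just before it. get_calibration takes no time and is no camera call; for the wrist camera it gives the pose at the moment of the call.
- ctrl.job_done(): hands the job in; it is judged then, once.
Trained networks look in the newest picture that a camera, given by its name, has taken for a name from the list of things; names that differ only in an ending like _2 or _b are one class to them, and where a whole thing is asked for, a point or a joint stands for the part that bears it (a point fixed in the world has none). Each returns a list of dicts, best first, with "conf" (0 to 1); they miss things now and then, are a little off and sometimes report something else, mostly with a low value. They report only what shows in the picture. A call takes as long as a camera call. They do not tell look-alikes from the thing itself.
- finder.look_for(camera, query): "box" ([left, top, right, bottom] in pixels, round what is visible of it).
- finder.silhouettes(camera, query): "region" (384x512 bool, what is visible of it) and "box" ([left, top, right, bottom] in pixels, round what is visible of it).
- finder.spot_point(camera, query): "point" ([row, column] in pixels: a listed point, or the origin of a listed thing).
The state is a dict: "clock": time; "joint_positions": joint angles; "qd": joint speeds; "joint_efforts": joint torques, N m; "eef_pos": TCP position; "tool_rot": TCP orientation; "ft_force": force on the tool from outside, world axes, zero at the start; "moment": the same for the moment, N m; "finger_gap": opening from 0.0 (shut) to 1.0 (fully open); "grasp_force": force on a finger pad.
Only numpy, scipy, OpenCV 4.12 (cv2) and the standard library are available. Lean on these libraries where they do the work, as an engineer would, in place of code of your own. Each camera call takes 0.05 s, during which the arm holds its last target. There are 200 camera calls.

## Working session

There is one attempt and no reset: what is moved stays moved. The work goes in short steps, Python scripts to look and compute and a tool call to move; the robot and the scene stay as the last step left them, time stands still between calls to the robot, and variables do not carry over. Pictures are saved under pics/ and viewed, at most 10 in all, crops included, and the job is handed in when it is done.

Besides the shell and the picture viewer there is one more tool, called after "Emit:" as a command line: name --argument value ..., lists and objects as JSON in quotes. jog_arm: Moves the arm, as the interface text tells. Its arguments: {"type":"object","properties":{"rows":{"type":"string"},"force":{"type":"number"}},"required":["rows"]}

```bash
mkdir -p pics
cat > h.py <<'E'
import numpy as np, cv2
from plant import ctrl, grab_frame, get_calibration, finder
def ray(cam,rc,cal=None):
    c=cal or get_calibration(cam); K=np.array(c["camera_matrix"]); r,co=rc
    u=np.array([(co-K[0,2])/K[0,0],(r-K[1,2])/K[1,1]])
    if cam=="wrist":
        th=np.linalg.norm(u); d=np.r_[u/max(th,1e-9)*np.sin(th),np.cos(th)]
    else: d=np.r_[u,1]; d/=np.linalg.norm(d)
    return np.array(c["xyz"]),np.array(c["orientation"])@d
def tri(rays):
    A=np.zeros((3,3));b=np.zeros(3)
    for o,d in rays:
        P=np.eye(3)-np.outer(d,d);A+=P;b+=P@o
    x=np.linalg.solve(A,b); return x,[float(np.linalg.norm((np.eye(3)-np.outer(d,d))@(x-o))) for o,d in rays]
def proj(cam,p,cal=None):
    c=cal or get_calibration(cam);K=np.array(c["camera_matrix"]);q=np.array(c["orientation"]).T@(np.array(p)-c["xyz"])
    if cam=="wrist":
        n=np.linalg.norm(q[:2]);th=np.arctan2(n,q[2]);u=q[:2]/n*th
    else:u=q[:2]/q[2]
    return np.array([K[1,1]*u[1]+K[1,2],K[0,0]*u[0]+K[0,2]])
E
python3 - <<'E'
from h import *
ims=[grab_frame(c)[:,:,::-1] for c in("scene","side")]
cv2.imwrite("pics/a.png",cv2.resize(np.hstack(ims),(800,300)))
for c,i in zip(("scene","side"),ims): cv2.imwrite(f"pics/{c}.png",i)
for c in("scene","side"):
    print(c,get_calibration(c)["xyz"],np.round(get_calibration(c)["orientation"],2).tolist())
    for q in("red_clip","red_clip_lever_a","red_clip_tip_a","card_edge","card_stand","recipe_box","yellow_clip"):
        print(q,[(np.round(d["point"]).tolist(),round(d["conf"],2)) for d in finder.spot_point(c,q)])
print(ctrl.hold_point_z,ctrl.get_state())
E
```

```text
scene [0.59682812 1.11179889 0.8260715 ] [[-1.0, 0.01, 0.02], [-0.01, 0.51, -0.86], [-0.01, -0.86, -0.51]]
red_clip [([300.0, 329.0], 0.88), ([259.0, 304.0], 0.53)]
red_clip_lever_a [([277.0, 336.0], 0.93), ([290.0, 317.0], 0.74), ([234.0, 295.0], 0.73), ([244.0, 315.0], 0.57), ([243.0, 296.0], 0.53)]
red_clip_tip_a [([268.0, 303.0], 0.75), ([313.0, 324.0], 0.73), ([308.0, 327.0], 0.59), ([270.0, 303.0], 0.57), ([271.0, 280.0], 0.22)]
card_edge [([178.0, 294.0], 0.68)]
card_stand [([204.0, 293.0], 0.92), ([241.0, 296.0], 0.59), ([243.0, 250.0], 0.23)]
recipe_box [([270.0, 278.0], 0.64)]
yellow_clip [([235.0, 294.0], 0.53), ([247.0, 316.0], 0.49)]
side [0.38600852 1.23202633 0.59115115] [[-0.99, -0.05, 0.16], [-0.17, 0.34, -0.93], [-0.01, -0.94, -0.34]]
red_clip [([281.0, 292.0], 0.61), ([240.0, 276.0], 0.52)]
red_clip_lever_a [([261.0, 302.0], 0.94), ([225.0, 262.0], 0.67), ([183.0, 286.0], 0.5), ([264.0, 284.0], 0.46), ([224.0, 287.0], 0.42), ([244.0, 274.0], 0.25)]
red_clip_tip_a [([296.0, 289.0], 0.7), ([257.0, 277.0], 0.67), ([296.0, 293.0], 0.66), ([255.0, 275.0], 0.4)]
card_edg
[... 345 characters left out ...]
1.61437127e-03,  3.90321795e-04,  4.39807937e-05,  2.46713424e-03,
        4.65417861e-04, -6.07109938e-04, -2.94093688e-03]), 'joint_efforts': array([ 7.36696384e-04, -5.83303535e+01,  1.04838990e+00, -2.59425902e+01,
        1.25406307e-02,  1.83409553e-03, -3.40520550e-06]), 'eef_pos': array([0.16191979, 0.62950659, 0.23131478]), 'tool_rot': array([[-9.68484957e-01,  2.49072052e-01,  2.80038615e-05],
       [ 2.49072053e-01,  9.68484957e-01,  3.24709393e-05],
       [-1.90337151e-05,  3.84225955e-05, -9.99999999e-01]]), 'ft_force': array([ 0.25444601, -0.29266012,  0.56613595]), 'moment': array([-0.02537747, -0.03923972,  0.03835909]), 'grasp_force': 0.0, 'finger_gap': 0.9985566837733909}
```

View pics/scene.png

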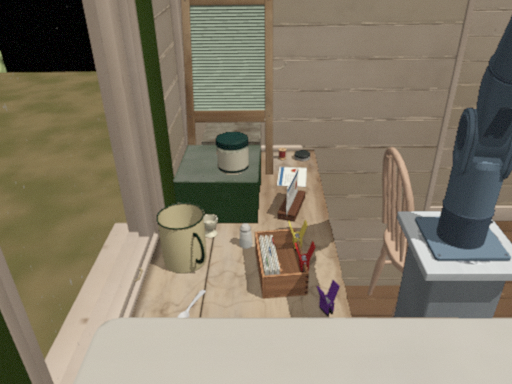

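View pics/side.png

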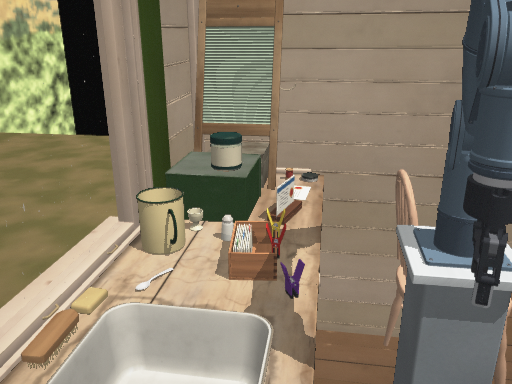

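Candidates: red clip at scene (255,304)/side (240,276); look-alikes are the yellow clip at scene (232,300)/side (215,270) and the purple clip on the worktop at scene (298,328)/side (280,292). I choose the red one on the box's front rim; now localise it and check with a crop.

Run:
```python
from h import *
R=lambda a,b:tri([ray("scene",a),ray("side",b)])
for n,a,b in(("red pin",(259,304),(240,276)),("red tip",(269,303),(256,276)),("card edge",(178,294),(182,286)),("card origin",(204,293),(213,284)),("box",(270,278),(261,252)),("purple",(300,329),(281,292)),("yellow",(235,297),(224,272))):
    print(n,R(a,b))
a=cv2.imread("pics/scene.png")[130:330,200:360];b=cv2.imread("pics/side.png")[150:310,190:320]
cv2.imwrite("pics/c.png",np.hstack([cv2.resize(a,(440,550)),cv2.resize(b,(360,550))]))
```

```text
red pin (array([0.49662758, 0.21370916, 0.09229762]), [0.002116612054361238, 0.002116612054361289])
red tip (array([0.49688126, 0.18963699, 0.03631722]), [3.115374476813121e-05, 3.1153744768287675e-05])
card edge (array([ 0.50428433, -0.16708716,  0.11974319]), [0.001773467779066318, 0.0017734677790663953])
card origin (array([ 0.50676935, -0.17783515,  0.00857983]), [0.005465778685629579, 0.005465778685629797])
box (array([ 0.56480126,  0.1478971 , -0.00483304]), [0.0023016770204026668, 0.002301677020402538])
purple (array([0.44422934, 0.3145754 , 0.04271594]), [0.0018378854502506272, 0.0018378854502506749])
yellow (array([0.51334535, 0.12230511, 0.09803029]), [0.0033568155906709145, 0.0033568155906707124])
```

View pics/c.png

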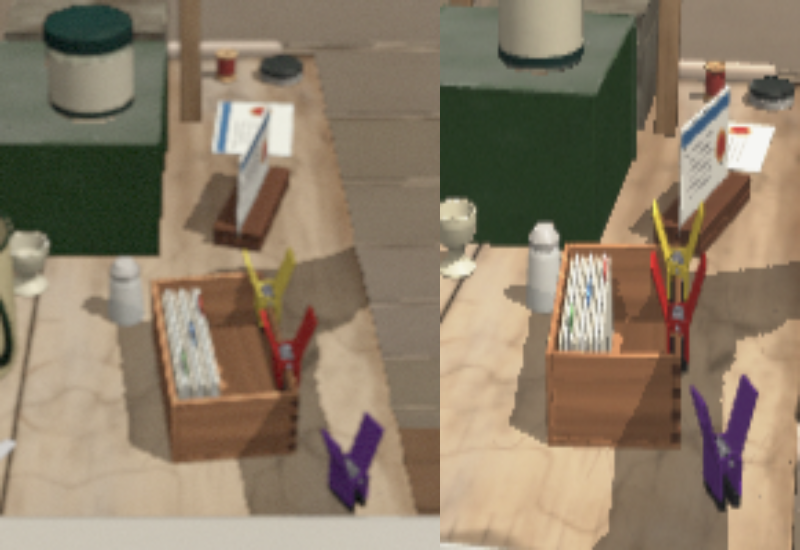

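Confirmed: the red clip stands on the box's front rim nearest the camera (crop left ~(290,345), right ~(680,310)); yellow is behind it and purple stands free on the worktop. Moving over it for a wrist view.

```bash
cat >> h.py <<'E'
def plan(target,yaw,n):
    """rows (tool axes, cm/deg) to world target & tool-y yaw (deg), tool staying down"""
    s=ctrl.get_state();R=np.array(s["tool_rot"]);p=np.array(s["eef_pos"]);D=(np.array(target)-p)/n*100
    cur=np.degrees(np.arctan2(R[1,1],R[0,1]));t=-(((yaw-cur)+90)%180-90)/n
    for i in range(n):
        print(np.round(np.r_[0,0,t,R.T@D],2)); R=R@cv2.Rodrigues(np.array([0,0,np.radians(t)]))[0]
E
python3 -c "
from h import *
plan((0.497,0.20,0.26),10,15)"
```

```text
[ 0.    0.    4.37 -2.88 -2.22 -0.19]
[ 0.    0.    4.37 -3.04 -1.99 -0.19]
[ 0.    0.    4.37 -3.18 -1.75 -0.19]
[ 0.    0.    4.37 -3.3  -1.51 -0.19]
[ 0.    0.    4.37 -3.41 -1.25 -0.19]
[ 0.    0.    4.37 -3.5  -0.99 -0.19]
[ 0.    0.    4.37 -3.56 -0.72 -0.19]
[ 0.    0.    4.37 -3.6  -0.44 -0.19]
[ 0.    0.    4.37 -3.63 -0.17 -0.19]
[ 0.    0.    4.37 -3.63  0.11 -0.19]
[ 0.    0.    4.37 -3.61  0.39 -0.19]
[ 0.    0.    4.37 -3.57  0.66 -0.19]
[ 0.    0.    4.37 -3.51  0.93 -0.19]
[ 0.    0.    4.37 -3.43  1.2  -0.19]
[ 0.    0.    4.37 -3.33  1.45 -0.19]
```

Emit:
jog_arm --rows "0 0 4.4 -2.9 -2.2 -0.2 100;0 0 4.4 -3.0 -2.0 -0.2 100;0 0 4.4 -3.2 -1.8 -0.2 100;0 0 4.4 -3.3 -1.5 -0.2 100;0 0 4.4 -3.4 -1.3 -0.2 100"

```text
clock: 1.22
eef_pos: [0.274, 0.4841, 0.2415]
tool_rot: [[-0.802, 0.597, 0.0], [0.597, 0.802, 0.0], [0.0, 0.0, -1.0]]
ft_force: [-0.2, 0.8, 0.1]
finger_gap: 0.999
grasp_force: 0.0
```

Emit:
jog_arm --rows "0 0 4.4 -3.5 -1.0 -0.2 100;0 0 4.4 -3.6 -0.7 -0.2 100;0 0 4.4 -3.6 -0.4 -0.2 100;0 0 4.4 -3.6 -0.2 -0.2 100;0 0 4.4 -3.6 0.1 -0.2 100"

```text
clock: 1.63
eef_pos: [0.385, 0.3408, 0.2517]
tool_rot: [[-0.52, 0.854, 0.0], [0.854, 0.52, 0.001], [0.0, 0.001, -1.0]]
ft_force: [1.4, 0.3, 0.1]
finger_gap: 0.999
grasp_force: 0.0
```

Emit:
jog_arm --rows "0 0 4.4 -3.6 0.4 -0.2 100;0 0 4.4 -3.6 0.7 -0.2 100;0 0 4.4 -3.5 0.9 -0.2 100;0 0 4.4 -3.4 1.2 -0.2 100;0 0 4.4 -3.3 1.5 -0.2 100"

```text
clock: 2.05
eef_pos: [0.4964, 0.1977, 0.2617]
tool_rot: [[-0.163, 0.987, 0.0], [0.987, 0.163, 0.001], [0.0, 0.001, -1.0]]
ft_force: [0.9, 0.4, 0.2]
finger_gap: 0.999
grasp_force: 0.0
```

Emit:
jog_arm --rows "0 0 0 0 0 0 100;0 0 0 0 0 0 100;0 0 0 0 0 0 100;0 0 0 0 0 0 100;0 0 0 0 0 0 100"

```text
clock: 2.47
eef_pos: [0.4948, 0.2006, 0.2612]
tool_rot: [[-0.169, 0.986, -0.001], [0.986, 0.169, 0.0], [0.0, -0.0, -1.0]]
ft_force: [-0.1, 0.4, 0.4]
finger_gap: 1.002
grasp_force: 0.0
```

Run:
```python
from h import *
cal=get_calibration("wrist"); im=grab_frame("wrist")[:,:,::-1]; cv2.imwrite("pics/w1.png",im)
s=ctrl.get_state();print(s["clock"],s["eef_pos"],np.round(s["tool_rot"],3).tolist(),s["joint_positions"])
print(cal["xyz"],np.round(cal["orientation"],2).tolist())
for q in("red_clip","red_clip_lever_a","card_edge","card_stand","recipe_box"):
    print(q,[(np.round(d["point"]).tolist(),round(d["conf"],2)) for d in finder.spot_point("wrist",q)])
```

```text
2.5167 [0.49484077 0.20038936 0.26117881] [[-0.169, 0.986, -0.0], [0.986, 0.169, 0.0], [0.0, -0.0, -1.0]] [-0.80153876  0.31795631  0.41350409  1.83382986 -0.14843149  1.0203137
 -0.15887153]
[0.48058296 0.2746816  0.4032671 ] [[0.99, 0.16, 0.05], [0.17, -0.94, -0.29], [-0.0, 0.3, -0.96]]
red_clip [([78.0, 226.0], 0.95), ([190.0, 282.0], 0.4)]
red_clip_lever_a [([195.0, 281.0], 0.85), ([68.0, 246.0], 0.72), ([189.0, 229.0], 0.58), ([86.0, 202.0], 0.56)]
card_edge []
card_stand []
recipe_box [([200.0, 291.0], 0.94)]
```

View pics/w1.png

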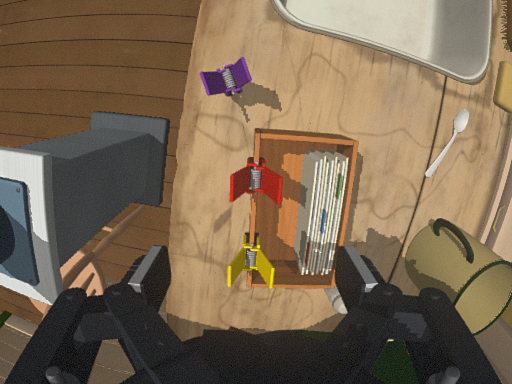

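The wrist picture shows the red clip at about (181,256), yellow at (262,250), purple at (77,226), and the box's rim corners near (130,256), (138,358), (285,249).

Run:
```python
from h import *
cal=get_calibration("wrist"); im=cv2.imread("pics/w1.png")
def at(rc,z):
    o,d=ray("wrist",rc,cal); return o+d*(z-o[2])/d[2]
hsv=cv2.cvtColor(im,cv2.COLOR_BGR2HSV)
m=((hsv[...,0]<6)|(hsv[...,0]>174))&(hsv[...,1]>190)&(hsv[...,2]>90); m[:150]=0;m[215:]=0;m[:,:220]=0;m[:,295:]=0
r,c=np.nonzero(m)
L=c.argmin();Rr=c.argmax()
for k in range(226,290,4):
    q=r[c==k]; print(k,(q.min(),q.max()) if len(q) else None,end=' ')
print()
for n,a,z in(("levL",(189,229),.128),("levR",(195,281),.128),("levLm",(188,230),.128),("levRm",(188,282),.128),("c1",(130,256),.075),("c2",(138,358),.075),("c3",(287,249),.075),("pinred",(178,256),.087),("yellow pin",(258,251),.087)): print(n,np.round(at(a,z),4))
g=cv2.resize(im[110:300,200:370],None,fx=3,fy=3,interpolation=cv2.INTER_CUBIC);cv2.imwrite("pics/w1c.png",g)
```

```text
226 None 230 (np.int64(184), np.int64(200)) 234 (np.int64(180), np.int64(182)) 238 (np.int64(172), np.int64(175)) 242 (np.int64(181), np.int64(192)) 246 (np.int64(168), np.int64(192)) 250 (np.int64(163), np.int64(192)) 254 (np.int64(164), np.int64(165)) 258 (np.int64(167), np.int64(190)) 262 (np.int64(161), np.int64(193)) 266 (np.int64(168), np.int64(193)) 270 (np.int64(171), np.int64(197)) 274 (np.int64(173), np.int64(200)) 278 (np.int64(175), np.int64(203)) 282 (np.int64(178), np.int64(179)) 286 None 
levL [0.4722 0.1918 0.128 ]
levR [0.5229 0.1943 0.128 ]
levLm [0.473 0.193 0.128]
levRm [0.5225 0.2014 0.128 ]
c1 [0.4896 0.2478 0.075 ]
c2 [0.6066 0.2615 0.075 ]
c3 [0.5151 0.0468 0.075 ]
pinred [0.4982 0.197  0.087 ]
yellow pin [0.5093 0.098  0.087 ]
```

View pics/w1c.png

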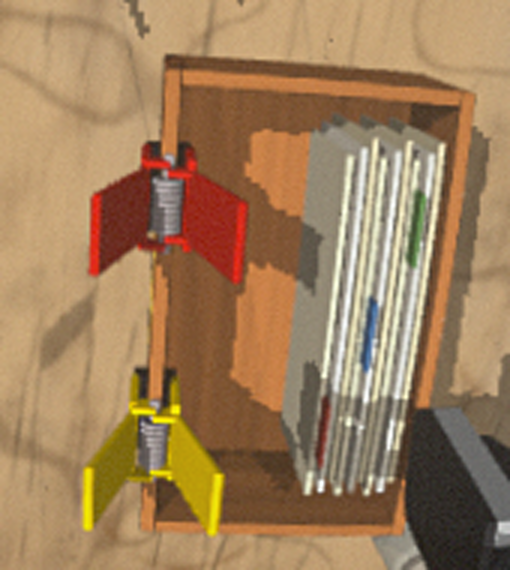

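```bash
python3 -c "
from h import *
plan((0.498,0.196,0.107),7,5)"
```

```text
[ 0.    0.    0.52 -0.08  0.04  3.09]
[ 0.    0.    0.52 -0.08  0.04  3.09]
[ 0.    0.    0.52 -0.08  0.04  3.09]
[ 0.    0.    0.52 -0.08  0.04  3.09]
[ 0.    0.    0.52 -0.08  0.04  3.09]
```

Emit:
jog_arm --rows "0 0 0.5 -0.1 0.06 2.5 100;0 0 0.5 -0.1 0.06 2.5 100;0 0 0.5 -0.1 0.04 2.5 100;0 0 0.5 -0.1 0.04 2.0 100;0 0 0.5 -0.1 0.04 1.5 100" --force 40

```text
clock: 3.18
eef_pos: [0.4979, 0.1944, 0.1495]
tool_rot: [[-0.123, 0.992, -0.002], [0.992, 0.123, -0.001], [-0.001, -0.002, -1.0]]
ft_force: [-0.0, -0.2, 0.2]
finger_gap: 1.0
grasp_force: 0.0
```

Emit:
jog_arm --rows "0 0 0 0 0 1.5 100;0 0 0 0 0 1.2 100;0 0 0 0 0 0.8 100;0 0 0 0 0 0 100;0 0 0 0 0 0 100"

```text
clock: 3.6
eef_pos: [0.4988, 0.1946, 0.1164]
tool_rot: [[-0.123, 0.992, -0.0], [0.992, 0.123, -0.0], [-0.0, -0.0, -1.0]]
ft_force: [-0.2, 0.5, 0.5]
finger_gap: 1.002
grasp_force: 0.0
```

Run:
```python
from h import *
s=ctrl.get_state();print(s["clock"],s["eef_pos"],np.round(s["tool_rot"],3).tolist(),s["finger_gap"])
cal=get_calibration("wrist"); im=grab_frame("wrist")[:,:,::-1]; cv2.imwrite("pics/w2.png",im)
c=np.r_[0.498,0.196]; u=np.array([np.cos(.122),np.sin(.122)])
for k in(-.026,.026): print(proj("wrist",np.r_[c+u*k,.128],cal))
side=grab_frame("side")[:,:,::-1]
cv2.imwrite("pics/w2c.png",np.hstack([cv2.resize(im,(480,360)),cv2.resize(side[160:310,200:333],(320,360))]))
```

```text
3.6 [0.49878799 0.19462903 0.11640514] [[-0.123, 0.992, -0.0], [0.992, 0.123, -0.0], [-0.0, -0.0, -1.0]] 1.0016866908483018
[258.440744   202.72102656]
[258.52395971 305.57843531]
```

View pics/w2c.png

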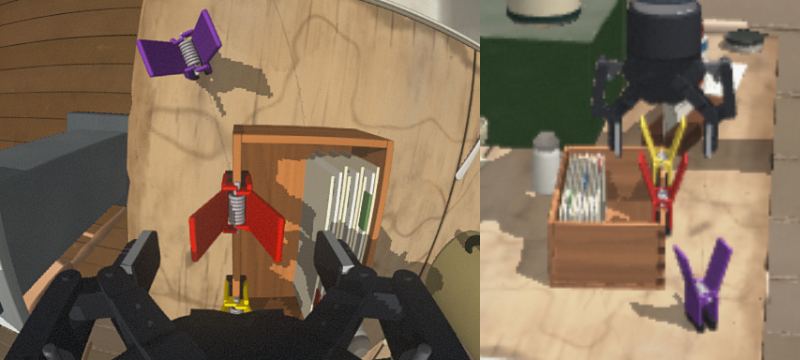

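Run:
```python
from h import *
im=cv2.imread("pics/w2.png");cal=get_calibration("wrist")
hsv=cv2.cvtColor(im,cv2.COLOR_BGR2HSV)
m=(((hsv[...,0]<6)|(hsv[...,0]>174))&(hsv[...,1]>170)&(hsv[...,2]>70)).astype(np.uint8); m[:170]=0;m[300:]=0
n,lab,st,_=cv2.connectedComponentsWithStats(m);print(st[st[:,4]>50])
def at(rc,z):
    o,d=ray("wrist",rc,cal); return np.round(o+d*(z-o[2])/d[2],4)
for p in((263,202),(219,210),(281,303),(235,298)): print(p,at(p,.128))
cv2.imwrite("pics/w2d.png",cv2.resize(im[170:310,190:320],None,fx=4,fy=4,interpolation=cv2.INTER_CUBIC))
for d in finder.spot_point("wrist","red_clip_lever_a"): print(d["point"],d["conf"],at(d["point"],.128))
```

```text
[[     0      0    512    384 192846]
 [   202    185    102     95   3761]]
(263, 202) [0.4724 0.1899 0.128 ]
(219, 210) [0.4749 0.2148 0.128 ]
(281, 303) [0.526  0.1852 0.128 ]
(235, 298) [0.5182 0.2116 0.128 ]
[258.1, 303.1] 0.8 [0.5232 0.1991 0.128 ]
[65.7, 148.9] 0.73 [0.4399 0.2838 0.128 ]
[28.3, 226.7] 0.58 [0.4731 0.303  0.128 ]
```

View pics/w2d.png

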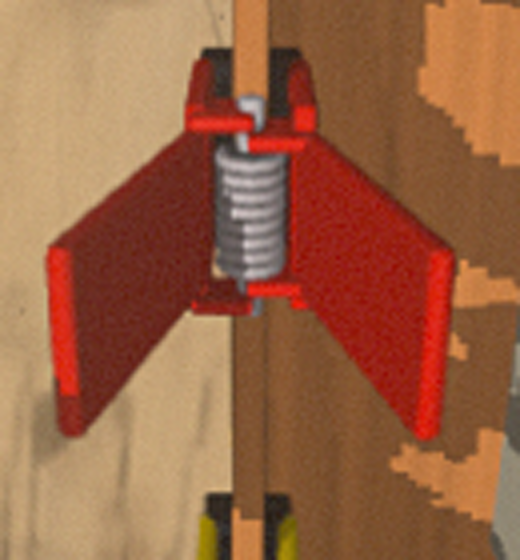

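Run:
```python
from h import *
cal=get_calibration("wrist")
def at(rc,z):
    o,d=ray("wrist",rc,cal); return o+d*(z-o[2])/d[2]
P=np.array([at(p,.128) for p in((232.5,202.5),(278.8,205.5),(232.5,303.2),(278.8,299.2))]);print(P,P.mean(0))
d=P[2:].mean(0)-P[:2].mean(0);print(np.linalg.norm(d),np.degrees(np.arctan2(d[1],d[0])))
plan((P.mean(0)[0],P.mean(0)[1],0.107),7,1)
```

```text
[[0.4717324  0.2072133  0.128     ]
 [0.47474413 0.18038216 0.128     ]
 [0.5205515  0.21324527 0.128     ]
 [0.52370036 0.18642724 0.128     ]] [0.4976821  0.19681699 0.128     ]
0.04925918786912757 7.041413974368727
[ 0.    0.    0.08  0.21 -0.14  1.02]
```

Emit:
jog_arm --rows "0 0 0 0.1 -0.07 0.6 100;0 0 0 0.1 -0.07 0.6 100;0 0 0 0 0 0 100;0 0 0 0 0 0 60;0 0 0 0 0 0 50" --force 40

```text
clock: 4.17
eef_pos: [0.497, 0.1963, 0.1042]
tool_rot: [[-0.123, 0.992, -0.0], [0.992, 0.123, -0.0], [-0.0, -0.0, -1.0]]
ft_force: [-0.8, -0.1, 0.3]
finger_gap: 0.748
grasp_force: 0.0
```

Emit:
jog_arm --rows "0 0 0 0 0 0 40;0 0 0 0 0 0 25;0 0 0 0 0 0 15;0 0 0 0 0 0 0;0 0 0 0 0 0 0"

```text
clock: 4.58
eef_pos: [0.4999, 0.1973, 0.107]
tool_rot: [[-0.123, 0.992, 0.005], [0.992, 0.123, 0.003], [0.002, 0.006, -1.0]]
ft_force: [-1.5, -1.2, 18.5]
finger_gap: 0.291
grasp_force: 38.4
```

Emit:
jog_arm --rows "0 0 0 0 0 0 0;0 0 0 0 0 0 0;0 0 0 0 0 0 0;0 0 0 0 0 0 0;0 0 0 0 0 0 0"

```text
clock: 5.0
eef_pos: [0.4999, 0.1972, 0.107]
tool_rot: [[-0.123, 0.992, 0.005], [0.992, 0.123, 0.003], [0.002, 0.006, -1.0]]
ft_force: [-1.3, -0.1, 18.4]
finger_gap: 0.293
grasp_force: 38.4
```

Run:
```python
from h import *
s=ctrl.get_state();print(s["clock"],s["eef_pos"],s["finger_gap"],s["grasp_force"],s["ft_force"],s["moment"])
im=grab_frame("wrist")[:,:,::-1]; side=grab_frame("side")[:,:,::-1];cv2.imwrite("pics/w3.png",im)
cv2.imwrite("pics/w3c.png",np.hstack([cv2.resize(im[170:314,180:332],(400,380)),cv2.resize(side[180:300,200:326],(400,380))]))
```

```text
5.0 [0.4998795  0.19719985 0.10697475] 0.29333983823009196 38.43228053301573 [-1.30253652 -0.08005811 18.38594861] [-0.16331227  0.33645941 -0.08578981]
```

View pics/w3c.png

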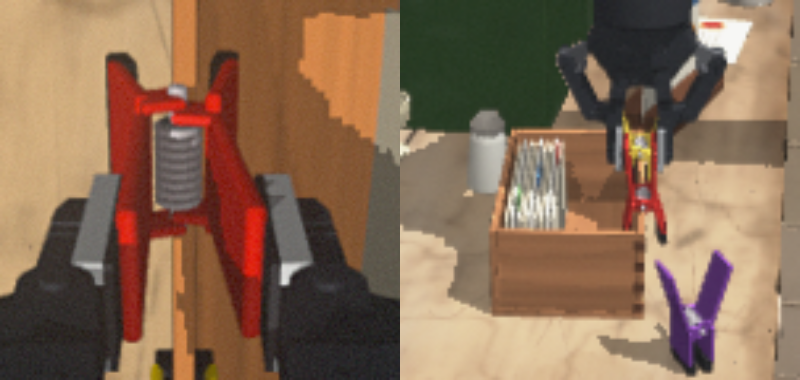

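The wrist crop shows the clip squeezed between the pads with both jaws off the rim (a slight tilt); the gap of 25 mm means it is at the stop. Lift it.

Emit:
jog_arm --rows "0 0 0 0 0 -0.6 0;0 0 0 0 0 -1.5 0;0 0 0 0 0 -2.5 0;0 0 0 0 0 -2.5 0;0 0 0 0 0 -2.0 0"

```text
clock: 5.52
eef_pos: [0.4972, 0.1963, 0.1969]
tool_rot: [[-0.123, 0.992, 0.001], [0.992, 0.123, 0.0], [0.0, 0.001, -1.0]]
ft_force: [-0.2, 0.2, -0.5]
finger_gap: 0.286
grasp_force: 40.7
```

Emit:
jog_arm --rows "0 0 0 0 0 -1.5 0;0 0 0 0 0 -1.0 0;0 0 0 0 0 -0.5 0;0 0 0 0 0 0 0;0 0 0 0 0 0 0"

```text
clock: 5.93
eef_pos: [0.4966, 0.1963, 0.2247]
tool_rot: [[-0.123, 0.992, -0.001], [0.992, 0.123, -0.0], [-0.0, -0.001, -1.0]]
ft_force: [0.2, -0.5, -1.2]
finger_gap: 0.29
grasp_force: 40.7
```

Run:
```python
from h import *
s=ctrl.get_state();print(s["clock"],s["eef_pos"],s["finger_gap"],s["ft_force"])
R=np.array(s["tool_rot"]);p=np.array(s["eef_pos"])
rays={}
for c in("wrist","scene","side"):
    im=grab_frame(c)[:,:,::-1];cv2.imwrite(f"pics/l_{c}.png",im)
    for q in("card_edge","card_stand"):
        print(c,q,[(np.round(d["point"],1).tolist(),round(d["conf"],2)) for d in finder.spot_point(c,q)][:3])
    for q in("red_clip","red_clip_tip_a","red_clip_lever_a"): print(c,q,[(np.round(d["point"],1).tolist(),round(d["conf"],2)) for d in finder.spot_point(c,q)][:5])
    e=p+R@[0,0,.026]; print("pred pin",proj(c,e),"tips",proj(c,p+R@[0,-.012,.06]),proj(c,p+R@[0,.012,.06]))
```

```text
5.9333 [0.49660349 0.19632718 0.22465126] 0.29005565144749085 [ 0.20968559 -0.50194361 -1.17074377]
wrist card_edge []
wrist card_stand []
wrist red_clip [([229.4, 247.6], 0.85), ([74.7, 219.7], 0.65)]
wrist red_clip_tip_a [([79.5, 222.2], 0.94), ([212.7, 226.5], 0.79), ([75.9, 223.3], 0.78), ([214.5, 262.6], 0.73)]
wrist red_clip_lever_a [([56.5, 235.9], 0.95), ([277.4, 281.4], 0.72), ([81.3, 190.9], 0.7), ([276.1, 223.1], 0.66)]
pred pin [230.97208044 254.64354193] tips [211.76421912 237.79248842] [211.76088351 270.86021144]
scene card_edge [([176.2, 294.0], 0.64)]
scene card_stand [([270.6, 279.8], 0.66), ([177.9, 291.1], 0.19)]
scene red_clip [([300.0, 325.2], 0.62), ([220.4, 309.4], 0.57), ([204.5, 311.7], 0.35)]
scene red_clip_tip_a [([311.2, 327.6], 0.66), ([234.4, 311.7], 0.65), ([231.6, 304.9], 0.5), ([200.2, 301.5], 0.44)]
scene red_clip_lever_a [([279.7, 339.5], 0.79), ([289.2, 319.9], 0.78), ([204.0, 305.4], 0.71), ([206.4, 311.9], 0.62)]
pred pin [220.83663998 305.82779103] tips [231.50982625 309.91587373] [232.23950467 300.63637006]
side card_edge [([182.8, 286.5], 0.98), ([231.3, 198.9], 0.58)]
side card_stand [([212.9, 284.3], 0.81)]
side red_clip [([197.7, 278.4], 0.64), ([279.6, 291.0], 0.63)]
side red_clip_tip_a [([296.2, 293.7], 0.86), ([210.0, 282.7], 0.66), ([213.9, 273.7], 0.54), ([294.3, 288.1], 0.51)]
side red_clip_lever_a [([260.3, 302.9], 0.82), ([177.5, 272.3], 0.54), ([180.8, 281.4], 0.54), ([266.4, 284.6], 0.49), ([223.1, 273.6], 0.2)]
pred pin [198.09698115 276.67545506] tips [211.0083221  281.36303529] [210.91374319 271.64260377]
```

```bash
cat >> h.py <<'E'
from scipy.optimize import least_squares
MOD=dict(a=(.012,-.034),b=(-.012,-.034),la=(.0131,.0518),lb=(-.0131,.0518),pin=(0,0))
def fit(obs,p,R,prior=(0,0,.026,0,0,0)):
    """obs: list (cam,cal,name,rc,w). clip frame in tool: y across, -z up. returns offset (m), rotvec deg"""
    def f(v):
        Rc=cv2.Rodrigues(np.array(v[3:]))[0];e=[]
        for cam,cal,n,rc,w in obs:
            y,h=MOD[n]; q=p+R@(np.array(v[:3])+Rc@np.array([0,y,-h]))
            e+=list((proj(cam,q,cal)-rc)*w)
        return np.r_[e,(v-np.array(prior))/[.003,.01,.004,.1,.2,.05]]
    r=least_squares(f,prior,loss="soft_l1"); return r.x,r.fun
E
python3 - <<'E'
from h import *
s=ctrl.get_state();R=np.array(s["tool_rot"]);p=np.array(s["eef_pos"])
W,S,D=[(c,get_calibration(c)) for c in("wrist","scene","side")]
w=[(*W,"pin",(229.4,247.6),1),(*W,"b",(212.7,226.5),1),(*W,"a",(214.5,262.6),1),(*W,"la",(277.4,281.4),1),(*W,"lb",(276.1,223.1),1)]
o=[(*S,"pin",(220.4,309.4),1),(*S,"b",(234.4,311.7),1),(*S,"a",(231.6,304.9),1),(*D,"pin",(197.7,278.4),1),(*D,"b",(210,282.7),1),(*D,"a",(213.9,273.7),1),(*D,"lb",(180.8,281.4),1),(*D,"la",(177.5,272.3),1)]
for ob in(w,o,w+o):
    x,e=fit(ob,p,R);print(np.round(x[:3]*1000,1),np.round(np.degrees(x[3:]),1),np.round(e,1))
# card
ce,er=tri([ray("scene",(177,294)),ray("side",(182.5,286.3))]);print(ce,er)
E
```

```text
[ 1.  -4.6 22.7] [ 3.4 -1.3  3.3] [ 2.5 -0.3 -0.   1.9 -0.7 -0.7 -0.3 -0.1  0.   0.1  0.3 -0.5 -0.8  0.6
 -0.1  1.1]
[ 0.8 -4.3 26.5] [2.7 2.  0.3] [ 0.5 -2.  -2.8  0.5  1.  -2.   0.5 -0.2  1.1  0.8 -2.5  0.1 -3.2  1.6
  0.5 -0.2  0.3 -0.4  0.1  0.5  0.2  0.1]
[-0.4 -4.6 25.9] [ 3.4 -0.6  3.2] [ 2.5 -0.1 -0.3  2.4 -1.  -0.7 -0.5 -0.9 -0.   0.8 -0.  -2.  -3.6  0.6
  0.1 -2.   0.1 -0.1  0.5  1.1 -3.2  0.4 -3.3  1.4  0.4 -0.3 -0.1 -0.5
 -0.   0.6 -0.1  1.1]
[ 0.5039118  -0.18526513  0.11269634] [0.002922699872882937, 0.0029226998728826906]
```

Run:
```python
from h import *
def at(c,rc,z):
    o,d=ray(c,rc); return np.round(o+d*(z-o[2])/d[2],3)
print("near",at("side",(192,277.4),.12),"far",at("side",(176.2,294),.12))
print("scene near",at("scene",(192,287),.12),"far",at("scene",(169.5,298),.12))
for c in("scene","side"):
    im=grab_frame(c)[:,:,::-1]
    for d in finder.silhouettes(c,"card_stand")[:2]:
        r,k=np.nonzero(d["region"]);print(c,d["conf"],d["box"])
        P=np.c_[k,r].astype(np.float32);h=cv2.convexHull(P)[:,0];print(cv2.approxPolyDP(h,2.5,True)[:,0].tolist())
g=at("scene",(218,258),0);print("green base",g)
for h in(.1,.15,.2,.25): print(h,proj("scene",[g[0],g[1],h]))
```

```text
near [ 0.522 -0.064  0.12 ] far [ 0.484 -0.228  0.12 ]
scene near [ 0.53  -0.078  0.12 ] far [ 0.486 -0.229  0.12 ]
scene 0.67 [277.7, 178.2, 307.8, 222.1]
[[294.0, 182.0], [305.0, 197.0], [292.0, 221.0], [279.0, 220.0], [277.0, 212.0], [291.0, 182.0]]
side 0.98 [270.8, 174.0, 302.6, 222.7]
[[293.0, 176.0], [301.0, 206.0], [283.0, 223.0], [272.0, 218.0], [277.0, 187.0]]
green base [ 0.623 -0.112  0.   ]
0.1 [192.19652081 257.53638988]
0.15 [178.61900173 257.30898527]
0.2 [164.53285099 257.07306179]
0.25 [149.90894204 256.8281316 ]
```

```bash
python3 -c "
from h import *
plan((0.485,-0.26,0.24),-14.5,15)"
```

```text
[ 0.    0.    1.44 -3.01 -0.45 -0.1 ]
[ 0.    0.    1.44 -3.02 -0.38 -0.1 ]
[ 0.    0.    1.44 -3.03 -0.3  -0.1 ]
[ 0.    0.    1.44 -3.04 -0.23 -0.1 ]
[ 0.    0.    1.44 -3.04 -0.15 -0.1 ]
[ 0.    0.    1.44 -3.04 -0.07 -0.1 ]
[ 0.    0.    1.44 -3.04  0.   -0.1 ]
[ 0.    0.    1.44 -3.04  0.08 -0.1 ]
[ 0.    0.    1.44 -3.04  0.16 -0.1 ]
[ 0.    0.    1.44 -3.04  0.23 -0.1 ]
[ 0.    0.    1.44 -3.03  0.31 -0.1 ]
[ 0.    0.    1.44 -3.02  0.38 -0.1 ]
[ 0.    0.    1.44 -3.01  0.46 -0.1 ]
[ 0.    0.    1.44 -3.    0.53 -0.1 ]
[ 0.    0.    1.44 -2.98  0.61 -0.1 ]
```

Emit:
jog_arm --rows "0 0 0.8 -1.5 -0.2 -0.1 0;0 0 1.4 -2.5 -0.3 -0.1 0;0 0 1.5 -3.0 -0.3 -0.1 0;0 0 1.5 -3.1 -0.25 -0.1 0;0 0 1.5 -3.1 -0.2 -0.1 0"

```text
clock: 7.45
eef_pos: [0.4942, 0.0616, 0.2305]
tool_rot: [[-0.005, 1.0, 0.0], [1.0, 0.005, -0.0], [-0.0, 0.0, -1.0]]
ft_force: [1.2, 0.3, -1.3]
finger_gap: 0.291
grasp_force: 40.7
```

Emit:
jog_arm --rows "0 0 1.5 -3.1 -0.1 -0.1 0;0 0 1.5 -3.1 0 -0.1 0;0 0 1.5 -3.1 0.1 -0.1 0;0 0 1.5 -3.1 0.15 -0.1 0;0 0 1.5 -3.1 0.2 -0.1 0"

```text
clock: 7.87
eef_pos: [0.4903, -0.0936, 0.2356]
tool_rot: [[0.126, 0.992, 0.0], [0.992, -0.126, 0.0], [0.0, 0.0, -1.0]]
ft_force: [0.7, 0.9, 0.0]
finger_gap: 0.289
grasp_force: 40.7
```

Emit:
jog_arm --rows "0 0 1.5 -3.1 0.3 -0.1 0;0 0 1.5 -3.1 0.4 -0.1 0;0 0 1.5 -3.1 0.45 -0.1 0;0 0 1.5 -3.0 0.5 -0.1 0;0 0 1.3 -2.5 0.5 -0.1 0"

```text
clock: 8.28
eef_pos: [0.4851, -0.2441, 0.2406]
tool_rot: [[0.253, 0.968, 0.0], [0.968, -0.253, -0.001], [-0.001, 0.0, -1.0]]
ft_force: [0.7, -0.3, -0.8]
finger_gap: 0.286
grasp_force: 40.7
```

Emit:
jog_arm --rows "0 0 0 -1.5 0.2 0 0;0 0 0 -0.5 0 0 0;0 0 0 0 0 0 0;0 0 0 0 0 0 0;0 0 0 0 0 0 0"

```text
clock: 8.7
eef_pos: [0.4837, -0.2591, 0.2401]
tool_rot: [[0.247, 0.969, -0.0], [0.969, -0.247, 0.001], [0.001, -0.0, -1.0]]
ft_force: [0.3, 0.2, -1.1]
finger_gap: 0.287
grasp_force: 40.7
```

Run:
```python
from h import *
s=ctrl.get_state();print(s["clock"],s["eef_pos"],np.round(s["tool_rot"],3).tolist(),s["finger_gap"],s["joint_positions"])
im=grab_frame("wrist")[:,:,::-1];cv2.imwrite("pics/v.png",im)
for q in("card_edge","card_stand","red_clip","red_clip_tip_a","red_clip_lever_a"): print(q,[(np.round(d["point"],1).tolist(),round(d["conf"],2)) for d in finder.spot_point("wrist",q)][:5])
cv2.imwrite("pics/v2.png",cv2.resize(im[40:340,60:460],(800,600),interpolation=cv2.INTER_CUBIC))
```

```text
8.7 [ 0.48365347 -0.25911607  0.24013144] [[0.247, 0.969, -0.0], [0.969, -0.247, 0.001], [0.001, -0.0, -1.0]] 0.2870837731887438 [-0.08991387  0.40782788  0.65042812  1.829176   -0.29023215  1.00150689
  0.42971117]
card_edge [([103.6, 260.5], 0.66)]
card_stand [([101.1, 259.9], 0.56)]
red_clip [([227.5, 248.7], 0.68)]
red_clip_tip_a [([210.9, 230.0], 0.94), ([214.0, 259.2], 0.91), ([100.8, 257.9], 0.63)]
red_clip_lever_a [([279.1, 282.3], 0.95), ([275.3, 222.5], 0.93)]
```

View pics/v2.png

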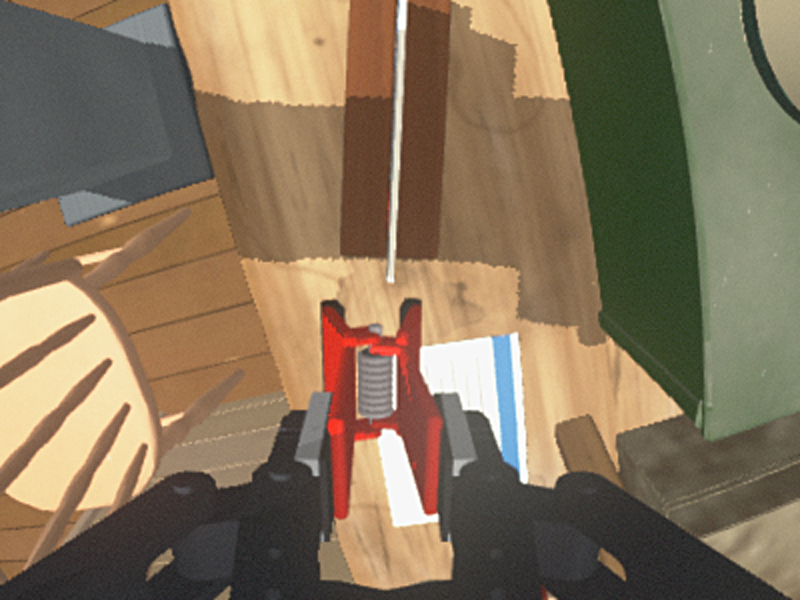

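The wrist view shows the card's top edge nearly vertical in the image from (0..,~261) to its -y end at about (180,255), and the clip between the pads, jaw tips at (212,230)/(214,259).

Run:
```python
from h import *
im=cv2.imread("pics/v.png").astype(float);cal=get_calibration("wrist")
s=ctrl.get_state();R=np.array(s["tool_rot"]);p=np.array(s["eef_pos"])
def at(rc,z):
    o,d=ray("wrist",rc,cal); return o+d*(z-o[2])/d[2]
mn=im.min(2)
pts=[]
for r in range(0,184,4):
    row=mn[r,245:275].copy();w=np.clip(row-120,0,None)
    if w.sum()>0: 
        k=245+(w*np.arange(30)).sum()/w.sum(); pts.append((r,k,w.max(),(w>20).sum()))
for q in pts[::4]+pts[-3:]: print(np.round(q,1),np.round(at(q[:2],.12),4))
G=np.array([at(q[:2],.12) for q in pts if q[2]>30 and 20<q[0]<176 and q[3]<7]);
print(len(G))
vx,vy,x0,y0=cv2.fitLine(G[:,:2].astype(np.float32),cv2.DIST_HUBER,0,1e-4,1e-4)[:,0]
if vy<0:vx,vy=-vx,-vy
print("card y dir",vx,vy,"card x yaw deg",-np.degrees(np.arctan2(vx,vy)), "tool yaw",np.degrees(np.arctan2(R[1,1],R[0,1])))
E0=at((180.5,255),.12); print("end",E0); mid=E0[:2]+.074*np.array([vx,vy]); 
t=((mid-[x0,y0])@[vx,vy]); mid=np.array([x0,y0])+t*np.array([vx,vy]); print("mid",mid)
W=("wrist",cal)
ob=[(*W,"pin",(227.5,248.7),.5),(*W,"b",(210.9,230.),1),(*W,"a",(214,259.2),1),(*W,"la",(279.1,282.3),1),(*W,"lb",(275.3,222.5),1)]
x,e=fit(ob,p,R);print(np.round(x[:3]*1000,1),np.round(np.degrees(x[3:]),1),np.round(e,1))
for z in(.118,.12): print(at((103.6,260.5),z))
```

```text
[  0. 259.  32.  19.] [ 0.5306 -0.0942  0.12  ]
[ 16.  256.6  36.   13. ] [ 0.5246 -0.109   0.12  ]
[ 32.  258.3 131.   20. ] [ 0.5223 -0.1241  0.12  ]
[ 48.  260.6 135.    4. ] [ 0.5205 -0.1389  0.12  ]
[ 64.  260.1  90.    3. ] [ 0.5165 -0.1529  0.12  ]
[ 80.  259.5  92.    4. ] [ 0.5124 -0.1667  0.12  ]
[ 96.  258.7  90.    4. ] [ 0.5083 -0.1802  0.12  ]
[112.  257.8  90.    4. ] [ 0.504  -0.1937  0.12  ]
[128.  257.3  85.    3. ] [ 0.5001 -0.2073  0.12  ]
[144.  256.8  94.    4. ] [ 0.4962 -0.2211  0.12  ]
[160. 256.  93.   3.] [ 0.4919 -0.2349  0.12  ]
[176.  253.2  89.    4. ] [ 0.4858 -0.2486  0.12  ]
[172.  253.7  87.    4. ] [ 0.4872 -0.2451  0.12  ]
[176.  253.2  89.    4. ] [ 0.4858 -0.2486  0.12  ]
[180.  254.2 135.    4. ] [ 0.4858 -0.2525  0.12  ]
35
card y dir 0.2863413 0.9581277 card x yaw deg -16.639042 tool yaw -14.368132684133071
end [ 0.486415  -0.2531061  0.12     ]
mid [ 0.50768007 -0.18222731]
[ 1.  -4.1 22.1] [ 3.1 -0.8  5.8] [ 2.  -0.4  0.1 -0.9 -0.4  3.4 -0.4 -0.9  0.1  0.8  0.3 -0.4 -1.   0.5
 -0.1  2. ]
[ 0.50818375 -0.18711665  0.118     ]
[ 0.50812899 -0.18711768  0.12      ]
```

```bash
cat >> h.py <<'E'
def goal(mid,yaw,off,tilt,pinz):
    """tool pose rows-total: clip frame square at pin (mid,pinz). off=(x,y,z) pin in tool, tilt rad about tool x."""
    s=ctrl.get_state();R=np.array(s["tool_rot"]);p=np.array(s["eef_pos"])
    a=np.radians(yaw);y=np.array([np.cos(a),np.sin(a),0]);z=np.array([0,0,-1.]);C=np.c_[np.cross(y,z),y,z]
    Rt=C@cv2.Rodrigues(np.array([tilt,0,0]))[0].T; t=np.r_[mid,pinz]-Rt@np.array(off)
    rv=cv2.Rodrigues(R.T@Rt)[0][:,0]
    print("turn deg",np.round(np.degrees(rv),2),"shift cm, old tool axes",np.round(R.T@(t-p)*100,2),"new axes",np.round(Rt.T@(t-p)*100,2),"target",np.round(t,4))
E
python3 - <<'E'
import h
from h import *
cal=get_calibration("wrist");s=ctrl.get_state();R=np.array(s["tool_rot"]);p=np.array(s["eef_pos"])
W=("wrist",cal)
ob=[(*W,"pin",(227.5,248.7),.5),(*W,"b",(212.5,230.),1),(*W,"a",(212.5,259.2),1),(*W,"la",(277.2,282.3),1),(*W,"lb",(277.2,222.5),1)]
x,e=fit(ob,p,R);print(np.round(x[:3]*1000,1),np.round(np.degrees(x[3:]),1),np.round(e,1))
goal((.5077,-.184),-16.6,(0,-.0043,.026),np.radians(3.3),.215)
E
```

```text
[ 0.8 -4.1 22.6] [ 3.2 -0.7  1.4] [ 2.  -0.4 -0.2 -0.9 -0.   3.4 -0.4 -0.8  0.1  0.8  0.3 -0.4 -0.8  0.6
 -0.1  0.5]
turn deg [-3.3  -0.08  2.23] shift cm, old tool axes [ 7.96  0.73 -0.09] new axes [ 7.98  0.42 -0.07] target [ 0.5104 -0.1848  0.2412]
```

Emit:
jog_arm --rows "0 0 0 1.2 0.1 0 0;0 0 0 2.3 0.2 0 0;0 0 0 2.5 0.25 0 0;0 0 0 1.4 0.15 0 0;0 0 0 0.6 0 0 0"

```text
clock: 9.42
eef_pos: [0.5115, -0.1811, 0.2401]
tool_rot: [[0.245, 0.97, 0.0], [0.97, -0.245, 0.002], [0.002, -0.0, -1.0]]
ft_force: [0.7, 0.7, -0.5]
finger_gap: 0.286
grasp_force: 40.7
```

Emit:
jog_arm --rows "-1.1 0 0.8 0 0 0 0;-1.1 0 0.8 0 0 0 0;-1.1 0 0.6 0 0 0 0;0 0 0 0 0 0 0;0 0 0 0 0 0 0"

```text
clock: 9.83
eef_pos: [0.5093, -0.1858, 0.2405]
tool_rot: [[0.288, 0.956, 0.056], [0.958, -0.287, -0.015], [0.001, 0.058, -0.998]]
ft_force: [-0.1, 0.1, -0.9]
finger_gap: 0.291
grasp_force: 40.7
```

Run:
```python
from h import *
s=ctrl.get_state();R=np.array(s["tool_rot"]);p=np.array(s["eef_pos"]);print(s["clock"],p,np.round(R,3).tolist(),s["finger_gap"])
cal=get_calibration("wrist");im=grab_frame("wrist")[:,:,::-1];cv2.imwrite("pics/x.png",im)
for q in("card_edge","red_clip","red_clip_tip_a","red_clip_lever_a"): print(q,[(np.round(d["point"],1).tolist(),round(d["conf"],2)) for d in finder.spot_point("wrist",q)][:5])
def at(rc,z):
    o,d=ray("wrist",rc,cal); return o+d*(z-o[2])/d[2]
mn=im.min(2).astype(float);G=[]
for r in range(20,210,6):
    w=np.clip(mn[r,235:280]-120,0,None);k=np.argmax(w)
    sl=slice(max(0,k-3),k+4);ww=w[sl]
    if w[k]>40:
        c=235+(ww*np.arange(45)[sl]).sum()/ww.sum();g=at((r,c),.12);G.append(g)
        print(r,round(c,1),np.round(R.T@(g-p)*1000,1)[:2],end=' ')
goal((.5077,-.184),-16.6,(0,-.0043,.026),np.radians(3.3),.215)
for c in("scene","side"):
    cv2.imwrite(f"pics/x_{c}.png",grab_frame(c)[:,:,::-1])
    for q in("red_clip","red_clip_tip_a","red_clip_lever_a"): print(c,q,[(np.round(d["point"],1).tolist(),round(d["conf"],2)) for d in finder.spot_point(c,q)][:5])
```

```text
9.8333 [ 0.50932164 -0.18578526  0.24049556] [[0.288, 0.956, 0.056], [0.958, -0.287, -0.015], [0.001, 0.058, -0.998]] 0.29112983864790465
card_edge [([187.0, 244.0], 0.9)]
red_clip [([227.5, 247.3], 0.62)]
red_clip_tip_a [([211.4, 229.6], 0.86), ([214.5, 261.0], 0.82)]
red_clip_lever_a [([276.2, 224.1], 0.9), ([276.0, 279.5], 0.71)]
20 239.1 [152.7 -12.9] 26 241.0 [147.  -11.3] 104 242.2 [ 76.4 -10.2] 110 242.2 [ 71.1 -10.2] 116 242.2 [ 65.8 -10.2] 122 242.3 [ 60.5 -10.2] 128 242.3 [ 55.2 -10.2] 134 242.7 [49.8 -9.9] 140 243.0 [44.5 -9.7] 146 243.0 [39.1 -9.7] 152 243.0 [33.7 -9.7] 158 243.1 [28.2 -9.7] 164 243.1 [22.8 -9.7] 170 243.0 [17.2 -9.8] 176 243.0 [11.7 -9.8] 182 243.0 [ 6.  -9.9] 188 243.0 [ 0.3 -9.9] 194 243.1 [ -5.4 -10. ] 200 243.1 [-11.2 -10. ] turn deg [ 0.   -0.05 -0.04] shift cm, old tool axes [ 0.05  0.01 -0.09] new axes [ 0.05  0.01 -0.09] target [ 0.5104 -0.1848  0.2412]
scene red_clip [([301.8, 328.7], 0.77), ([151.6, 295.6], 0.43)]
scene red_clip_tip_a [([157.4, 290.1], 0.73), ([308.5, 327.3], 0.62), ([312.4, 325.6], 0.56), ([163.9, 296.3], 0.55)]
scene red_clip_lever_a [([292.3, 316.9], 0.7), ([277.1, 337.3], 0.57), ([136.3, 289.2], 0.54), ([137.0, 298.8], 0.5), ([237.1, 293.8], 0.25)]
side red_clip [([283.0, 293.0], 0.74), ([154.4, 286.0], 0.64)]
side red_clip_tip_a [([162.9, 284.5], 0.8), ([297.6, 293.0], 0.77), ([165.3, 289.3], 0.67), ([137.1, 283.3], 0.51)]
side red_clip_lever_a [([265.0, 300.6], 0.63), ([265.4, 281.0], 0.56), ([138.4, 287.1], 0.47), ([138.6, 289.2], 0.43)]
```

Emit:
jog_arm --rows "0 0 0 0.05 -0.06 1.0 0;0 0 0 0.1 -0.06 1.0 0;0 0 0 0.1 -0.06 1.0 0;0 0 0 0 -0.06 1.0 0;0 0 0 0 -0.06 1.0 0"

```text
clock: 10.9
eef_pos: [0.5103, -0.1822, 0.1887]
tool_rot: [[0.286, 0.957, 0.054], [0.958, -0.286, -0.015], [0.001, 0.056, -0.998]]
ft_force: [-0.7, 0.1, -0.2]
finger_gap: 0.29
grasp_force: 40.7
```

Emit:
jog_arm --rows "0 0 0 0 -0.03 0.6 0;0 0 0 0 0 0 0;0 0 0 0 0 0 0;0 0 0 0 0 0 0;0 0 0 0 0 0 0"

```text
clock: 11.32
eef_pos: [0.5112, -0.1827, 0.1847]
tool_rot: [[0.286, 0.957, 0.057], [0.958, -0.286, -0.016], [0.001, 0.059, -0.998]]
ft_force: [0.6, -0.2, -1.0]
finger_gap: 0.288
grasp_force: 40.7
```

Run:
```python
from h import *
s=ctrl.get_state();R=np.array(s["tool_rot"]);p=np.array(s["eef_pos"]);print(s["clock"],p,s["finger_gap"],s["ft_force"])
cal=get_calibration("wrist");im=grab_frame("wrist")[:,:,::-1];cv2.imwrite("pics/y.png",im)
for q in("card_edge","red_clip","red_clip_tip_a","red_clip_lever_a"): print(q,[(np.round(d["point"],1).tolist(),round(d["conf"],2)) for d in finder.spot_point("wrist",q)][:5])
def at(rc,z):
    o,d=ray("wrist",rc,cal); return o+d*(z-o[2])/d[2]
mn=im.min(2).astype(float)
for r in range(20,230,6):
    w=np.clip(mn[r,220:280]-120,0,None);k=np.argmax(w)
    sl=slice(max(0,k-4),k+5);ww=w[sl]
    if w[k]>40:
        c=220+(ww*np.arange(60)[sl]).sum()/ww.sum();g=at((r,c),.12)
        print(r,round(c,1),np.round(R.T@(g-p)*1000,1)[:2],end=' ')
side=grab_frame("side")[:,:,::-1]
cv2.imwrite("pics/yc.png",np.hstack([cv2.resize(im[90:300,170:340],(460,568)),cv2.resize(side[120:230,250:315],(336,568))]))
```

```text
11.3167 [ 0.51117022 -0.18273193  0.18474947] 0.28815655917312927 [ 0.60214811 -0.15059584 -1.00735523]
card_edge [([210.3, 247.1], 0.62)]
red_clip [([230.2, 250.9], 0.68)]
red_clip_tip_a [([211.5, 264.3], 0.89), ([211.7, 229.5], 0.84)]
red_clip_lever_a [([275.7, 279.4], 0.69), ([211.6, 228.6], 0.65), ([212.5, 245.5], 0.37)]
20 236.7 [136.2 -12.1] 26 244.0 [131.7  -7.1] 32 263.9 [127.4   6.5] 38 266.9 [123.1   8.6] 44 268.0 [118.7   9.3] 50 268.0 [114.3   9.3] 74 232.9 [ 97.1 -14.6] 80 230.1 [ 92.9 -16.5] 86 222.4 [ 88.8 -21.8] 92 221.9 [ 84.6 -22.2] 110 243.0 [71.9 -7.8] 116 243.1 [67.7 -7.7] 122 243.2 [63.5 -7.7] 128 243.2 [59.4 -7.7] 134 243.6 [55.1 -7.5] 140 243.5 [50.9 -7.5] 146 243.6 [46.7 -7.5] 152 243.6 [42.4 -7.5] 158 243.7 [38.1 -7.5] 164 243.7 [33.8 -7.5] 170 243.8 [29.5 -7.5] 176 243.8 [25.1 -7.5] 182 243.8 [20.7 -7.5] 188 243.8 [16.2 -7.6] 194 243.7 [11.6 -7.6] 200 243.8 [ 7.1 -7.6]
```

View pics/yc.png

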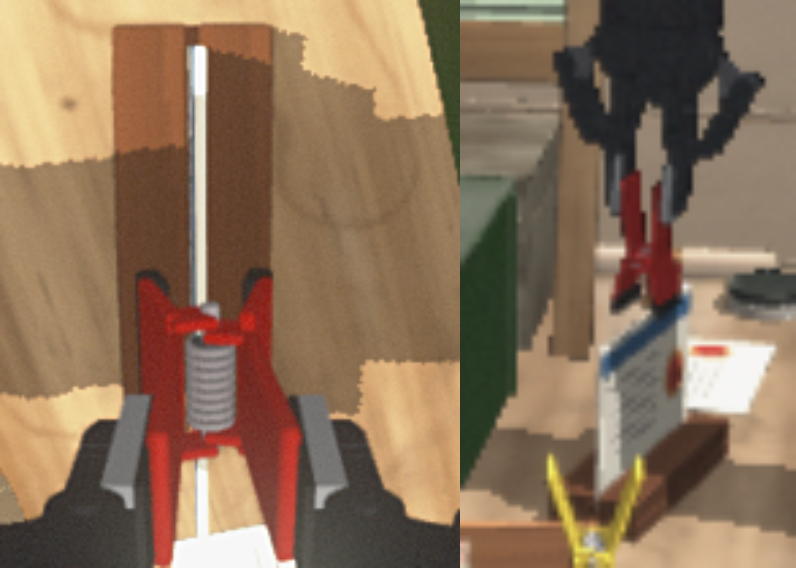

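The view shows the card running centrally between the two jaws, jaw tips just at the card's top, and its +y end (px row 107) 74 mm from the clip, so the clip is mid-card. Shift ~1.3 mm and descend.

Emit:
jog_arm --rows "0 0 0 0 -0.13 0 0;0 0 0 0 -0.04 0.6 0;0 0 0 0 -0.04 0.7 0;0 0 0 0 -0.04 0.7 0;0 0 0 0 -0.02 0.36 0"

```text
clock: 12.03
eef_pos: [0.5088, -0.1818, 0.159]
tool_rot: [[0.286, 0.957, 0.054], [0.958, -0.286, -0.015], [0.001, 0.056, -0.998]]
ft_force: [-0.3, 0.1, -1.1]
finger_gap: 0.295
grasp_force: 40.7
```

Emit:
jog_arm --rows "0 0 0 0 0 0 0;0 0 0 0 0 0 0;0 0 0 0 0 0 0;0 0 0 0 0 0 0;0 0 0 0 0 0 0"

```text
clock: 12.45
eef_pos: [0.5097, -0.1822, 0.1608]
tool_rot: [[0.286, 0.957, 0.056], [0.958, -0.286, -0.016], [0.001, 0.058, -0.998]]
ft_force: [0.1, 0.4, -0.1]
finger_gap: 0.287
grasp_force: 40.7
```

Run:
```python
from h import *
s=ctrl.get_state();R=np.array(s["tool_rot"]);p=np.array(s["eef_pos"]);print(s["clock"],p,s["finger_gap"],s["ft_force"],s["moment"])
cal=get_calibration("wrist");im=grab_frame("wrist")[:,:,::-1];cv2.imwrite("pics/z.png",im)
for q in("red_clip","red_clip_tip_a","red_clip_lever_a"): print(q,[(np.round(d["point"],1).tolist(),round(d["conf"],2)) for d in finder.spot_point("wrist",q)][:5])
def at(rc,z):
    o,d=ray("wrist",rc,cal); return o+d*(z-o[2])/d[2]
mn=im.min(2).astype(float)
for r in range(98,230,6):
    w=np.clip(mn[r,220:280]-120,0,None);k=np.argmax(w)
    sl=slice(max(0,k-4),k+5);ww=w[sl]
    if w[k]>40:
        c=220+(ww*np.arange(60)[sl]).sum()/ww.sum();g=at((r,c),.12)
        print(r,round(c,1),np.round(R.T@(g-p)*1000,1)[:2],end=' ')
# red/black columns of jaws near tips and levers
hsv=cv2.cvtColor(im,cv2.COLOR_BGR2HSV)
m=((hsv[...,0]<6)|(hsv[...,0]>174))&(hsv[...,1]>170)&(hsv[...,2]>60)
print()
for r in range(190,300,8):
    c=np.nonzero(m[r,200:310])[0]+200
    print(r,(c.min(),c.max(),c[np.r_[False,np.diff(c)>4]].tolist()) if len(c) else None)
side=grab_frame("side")[:,:,::-1]; sc=grab_frame("scene")[:,:,::-1]
cv2.imwrite("pics/zc.png",np.hstack([cv2.resize(im[170:310,185:325],(400,400)),cv2.resize(side[140:210,265:313],(200,400)),cv2.resize(sc[135:200,275:315],(200,400))]))
```

```text
12.45 [ 0.50968275 -0.18217501  0.1607551 ] 0.2868724042497502 [ 0.11513811  0.39488469 -0.12444915] [0.01309333 0.08503207 0.03582628]
red_clip [([230.2, 251.7], 0.65), ([223.5, 248.5], 0.43)]
red_clip_tip_a [([213.3, 261.0], 0.86), ([211.2, 228.2], 0.68), ([275.3, 223.9], 0.18)]
red_clip_lever_a [([277.7, 225.2], 0.94), ([277.9, 278.9], 0.59)]
110 247.0 [72.2 -4.6] 116 247.0 [68.5 -4.6] 122 247.0 [64.8 -4.6] 128 246.7 [61.1 -4.8] 134 247.4 [57.4 -4.4] 140 247.4 [53.7 -4.4] 146 247.3 [49.9 -4.4] 152 247.4 [46.2 -4.4] 158 247.3 [42.4 -4.5] 164 247.4 [38.6 -4.5] 170 247.4 [34.7 -4.5] 176 247.4 [30.8 -4.5] 182 247.4 [26.9 -4.5] 188 247.5 [22.9 -4.5] 194 247.5 [18.9 -4.5] 200 247.5 [14.9 -4.5] 
190 None
198 (np.int64(221), np.int64(270), [263])
206 (np.int64(222), np.int64(270), [258])
214 (np.int64(222), np.int64(269), [246])
222 (np.int64(223), np.int64(269), [258])
230 (np.int64(223), np.int64(271), [258])
238 (np.int64(226), np.int64(275), [258])
246 (np.int64(225), np.int64(278), [257, 264, 270])
254 (np.int64(225), np.int64(280), [263, 273])
262 (np.int64(226), np.int64(279), [273])
270 (np.int64(226), np.int64(278), [274])
278 (np.int64(227), np.int64(278), [274])
286 (np.int64(227), np.int64(277), [273])
294 (np.int64(228), np.int64(276), [275])
```

Run:
```python
from h import *
s=ctrl.get_state();R=np.array(s["tool_rot"]);p=np.array(s["eef_pos"])
cal=get_calibration("wrist");W=("wrist",cal)
w=[(*W,"pin",(230.2,251.7),.5),(*W,"b",(212.2,228.2),1),(*W,"a",(212.2,261),1),(*W,"la",(277.8,278.9),1),(*W,"lb",(277.8,225.2),1)]
o=[]
for c in("scene","side"):
    C=(c,get_calibration(c)); grab_frame(c)
    for q,ns in(("red_clip",["pin"]),("red_clip_tip_a",["a","b"]),("red_clip_lever_a",["la","lb"])):
        for d in finder.spot_point(c,q):
            for n in ns:
                y,h=MOD[n];pr=proj(c,p+R@np.array([0,y-.0043-.057*-h*1,.026-h]),C[1])
                if np.linalg.norm(pr-d["point"])<5 and d["conf"]>.4: o.append((*C,n,d["point"],1)); print(c,n,np.round(d["point"],1),np.round(pr,1))
for ob in(w,w+o):
    for dz in (.022,.026):
        x,e=fit(ob,p,R,(0,-.004,dz,.05,0,0));print(np.round(x[:3]*1000,1),np.round(np.degrees(x[3:]),1))
cl=cal; print([proj("wrist",p+R@np.array([0,0,z]),cal) for z in(-.026,.026,.06)])
```

```text
scene pin [172.4 296.4] [172.4 292.7]
scene a [183.  289.5] [180.7 288.9]
scene la [157.7 289.7] [157.6 289.2]
scene lb [161.6 297.2] [159. 297.]
side pin [175.5 286.2] [176.  286.1]
side b [186.4 291.4] [186.6 289.3]
side a [184.9 283.8] [185.2 282.5]
side la [160.  283.4] [160.1 282.7]
side lb [164.1 291.5] [161.4 290.3]
[-1.8 -4.7 27.8] [3.7 0.7 1.7]
[-2.2 -4.7 28.7] [3.7 0.9 1.7]
[-1.9 -4.8 27.9] [3.7 0.7 1.8]
[-2.  -4.8 28.2] [3.7 0.7 1.8]
[array([275.97626368, 255.27990273]), array([230.27815415, 254.58054866]), array([211.18488077, 254.28077567])]
```

```bash
python3 -c "
from plant import ctrl
print(ctrl.job_done())"
```

```text
the job is handed in; nothing more can be done
None
```

I handed in the job at about 13 s of the 38 s limit, still holding the red clip fully squeezed over the middle of the card's top edge. The card reaches about 20 mm into the jaws and neither jaw touches it. By my last measurements the clip is square to the card within about 2° and centred on it within about 1.5 mm. I felt no contact with the other objects, but didn't re-check their positions at the end.

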